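Rack the sanding blocks by length

TASK

Put the four sanding blocks away in the sloped rack in order of length, one to a lane: the shortest in the lane next to the round brass knob, the longest at the other end. Lay each one flat and straight, sole down, along the middle of its lane and slid down until it rests against the back stop, and let go of it. Leave the glue bottle and the tin standing where they are.

Things in the scene. Friction and masses are not known exactly. Their poses are not given: they have to be found in the camera images.
- b48_mid (a point): the shortest of the four loose hand-sanding blocks: pale wood on a thin black sole, 48 mm long, 34 mm wide, 34 mm high, lying sole down. The point is its centre, 17 mm above its underside; x along its length, y across its width, z up
- b67_mid (a point): the second shortest of the four loose hand-sanding blocks: pale wood on a thin black sole, 67 mm long, 34 mm wide, 34 mm high, lying sole down. The point is its centre, 17 mm above its underside; x along its length, y across its width, z up
- b86_mid (a point): the second longest of the four loose hand-sanding blocks: pale wood on a thin black sole, 86 mm long, 34 mm wide, 34 mm high, lying sole down. The point is its centre, 17 mm above its underside; x along its length, y across its width, z up
- b105_mid (a point): the longest of the four loose hand-sanding blocks: pale wood on a thin black sole, 105 mm long, 34 mm wide, 34 mm high, lying sole down. The point is its centre, 17 mm above its underside; x along its length, y across its width, z up
- tray: fixed plywood tray, sloping 0.21 rad down away from the robot, 140 mm down the slope, 336 wide. Origin: centre of its upper surface (35 mm up); x down the slope, y across, z off the surface. Four lanes along x, centred at y = -120, -40, 40, 120 mm; ribs between them 5 wide, 6 high; side strips 12 high. Back stop at the low end: 18 high, face at x = +66 mm. Too rough for blocks to slide unaided
- knob: fixed small round brass knob, 34 mm wide and 42 mm high, on the foot board beyond one end of the row of lanes, 195 mm from the tray's middle (either at its +y or its -y end; a flat brass strip 100 mm long, 4 mm high, is at the other end). Origin: centre of its underside
- glue: loose white glue bottle with an orange cap, 52 mm across, 150 mm high, standing among the blocks, to be left alone. Origin: centre of its underside
- tin: loose short, wide steel tin wrapped in a pale label, 66 mm across, 85 mm high, standing among the blocks, to be left alone. Origin: centre of its underside
Not all that is in view belongs to the job. Leave any blue or turquoise look-alike of the part that bears b105_mid alone.

How it is judged:
By the outcome, as a careful person would: the job done as asked, in the order asked, and still so for the second after the job is handed in, with the robot touching nothing.
It also fails if it takes over 96 s, if anything falls off the work surface, if the arm or the gripper's body presses on something with over 40 N, if the wrist force passes 120 N, or if a joint passes its speed limit or range.

ROBOT

A 7-joint arm with a two-finger parallel gripper is mounted at the origin on the work surface. World frame = base frame: x ahead of the robot, y to its left, z up, the work surface at z = 0. Lengths are in m, angles in rad, forces in N, time in s.
With the tool pointing down it reaches from about 0.4 to 0.875 m from the base axis. Payload 19.3 kg.
Tool frame: the origin (TCP) lies midway between the tips of the shut fingers; the grasp point (between the pads) lies 19 mm behind it; z points along the fingers, y is the line along which they close (so a half turn about z gives the same grasp; the last joint's range is limited). The gripper opens to 85 mm and grips with 20 to 120 N. Pads are 22 mm wide; open, the fingers measure 114 mm over their backs; the gripper's body (76 mm by 85 mm) begins 54 mm behind the grasp point. The pads swing forward as they close: fully open they stand 13 mm farther back than shut.
Start: joints at [-1.247, 0.521, -0.036, 1.599, 0.021, 1.021, -0.113], TCP at [0.24, 0.577, 0.231] pointing down, gripper open.
Joint ranges: [-2.91, 2.91], [-0.3, 2.13], [-1.5, 1.42], [0.17, 2.43], [-1.26, 4.41], [0.16, 1.93], [-2.52, 2.52]. Speed limits (rad/s): [1.89, 1.89, 2.39, 2.39, 3.01, 3.01, 3.01].

INTERFACE

Orientations are given as [roll, pitch, yaw] about the fixed x, y, z axes, in that order (R = Rz(yaw) Ry(pitch) Rx(roll)).
In Python, from workcell import telemetry, grab_frame, calibration, bot, outline_of, landmark_of gives the robot as it stands. The module is installed in compiled form; this text tells all that it offers.
- The arm moves only by the shell command python3 -m inch 'ROWS' [FORCE]. ROWS is JSON, a list of rows, each a list of 7 numbers: the shift along the tool's x, y, z in m, then the turn, a rotation vector about the tool's x, y, z in rad, then the closure, from 0 (fully open) to 1 (shut). A call has 1 to 5 rows; each row shifts and turns the commanded pose from where the row before left it, along the tool's axes as they then stand; what a row does not reach is not made up. A row lasts 1/10 s, in which the tool goes at most 50 mm and 8.59 degrees, less where a joint would pass 70% of its speed; a pose out of reach is approached as far as the arm can. A call is refused whole if a number of a shift passes 0.05 or a number of a turn 0.15, either way. A call with a gripper value outside its range is refused whole. The fingers move at their own pace and stop on an object; FORCE is the grip in N (left out, the last holds). Time passes only in rows, so rows that do not move let the fingers close. It gives the time, the measured TCP pose, the force, the opening and the grip force at its end, in the units of the state.
- telemetry.observe(): the state, without advancing time (a new reading comes with each control period).
- grab_frame(name): name is "scene" or "top" or "wrist"; returns the picture (384x512x3 uint8, red, green, blue); there is no depth.
- calibration(name): a dict with "fovy" (degrees; the focal length in pixels is half the picture's height over the tangent of half this angle, whatever the lens; pixels are square), "cx", "cy" (the principal point, pixels), "pose" (4x4, takes a point from camera to world coordinates). Camera axes: x right, y down, z forward; pixel columns grow to the right and rows downward; lengths in m; the calibration is good to about 2 mm. The wrist camera is an equidistant fisheye: a pixel r from the principal point sees the ray r / f radians off the axis. A picture is of the moment at which its call begins: read the wrist's pose just before it. calibration takes no time and is no camera call; for the wrist camera it gives the pose at the moment of the call.
- bot.job_done(): hands the job in; it is judged then, once.
Trained networks look in the newest picture that a camera, given by its name, has taken for a name from the list of things; names that differ only in an ending like _2 or _b are one class to them, and where a whole thing is asked for, a point or a joint stands for the part that bears it (a point fixed in the world has none). Each returns a list of dicts, best first, with "score" (0 to 1); they miss things now and then, are a little off and sometimes report something else, mostly with a low value. They report only what shows in the picture. A call takes as long as a camera call. They do not tell look-alikes from the thing itself.
- outline_of(label, camera): "region" (384x512 bool, what is visible of it) and "rect" ([left, top, right, bottom] in pixels, round what is visible of it).
- landmark_of(label, camera): "xy" ([column, row] in pixels: a listed point, or the origin of a listed thing).
The state is a dict: "clock": time; "qpos": joint angles; "qd": joint speeds; "joint_efforts": joint torques, N m; "position": TCP position; "tool_rot": TCP orientation; "force": force on the tool from outside, world axes, zero at the start; "moment": the same for the moment, N m; "grip_width": finger opening in m; "finger_force": force on a finger pad.
Only numpy, scipy, OpenCV 4.12 (cv2) and the standard library are available. Lean on these libraries where they do the work, as an engineer would, in place of code of your own. Each camera call takes 0.05 s, during which the arm holds its last target. There are 200 camera calls.

## Working session

There is one attempt and no reset: what is moved stays moved. The work goes in short steps, Python scripts to look and compute and a shell command to move; the robot and the scene stay as the last step left them, time stands still between calls to the robot, and variables do not carry over. Pictures are saved under pics/ and viewed, at most 14 in all, crops included, and the job is handed in when it is done.

```bash
mkdir -p pics
python3 - <<'E'
from workcell import *
import cv2,numpy as np
s=telemetry.observe();print({k:np.round(v,3).tolist() for k,v in s.items()})
for n in("scene","top"):
    f=grab_frame(n);cv2.imwrite(f"pics/{n}0.png",cv2.resize(f[...,::-1],(800,600)))
    c=calibration(n);print(n,c["fovy"],c["cx"],c["cy"],np.round(c["pose"],3).tolist())
E
```

```text
{'clock': 0.0, 'qpos': [-1.247, 0.522, -0.036, 1.6, 0.021, 1.021, -0.113], 'qd': [-0.001, -0.0, 0.001, -0.0, -0.0, 0.002, 0.002], 'joint_efforts': [0.001, -92.711, 1.98, -36.994, 0.018, 0.008, 0.0], 'position': [0.24, 0.577, 0.231], 'tool_rot': [-3.14, 0.0, 2.748], 'force': [-0.215, 0.575, 0.618], 'moment': [0.004, 0.033, 0.006], 'finger_force': 0.0, 'grip_width': 0.086}
scene 55.043923471875694 259.1342091571767 193.46016424564615 [[-0.551, 0.65, -0.523, 0.922], [0.834, 0.427, -0.349, 0.305], [-0.004, -0.628, -0.778, 0.804], [0.0, 0.0, 0.0, 1.0]]
top 57.96510071559604 258.129186938325 196.80846233796936 [[-0.019, -0.996, 0.086, 0.368], [-1.0, 0.02, 0.016, -0.046], [-0.018, -0.086, -0.996, 1.073], [0.0, 0.0, 0.0, 1.0]]
```

View pics/scene0.png

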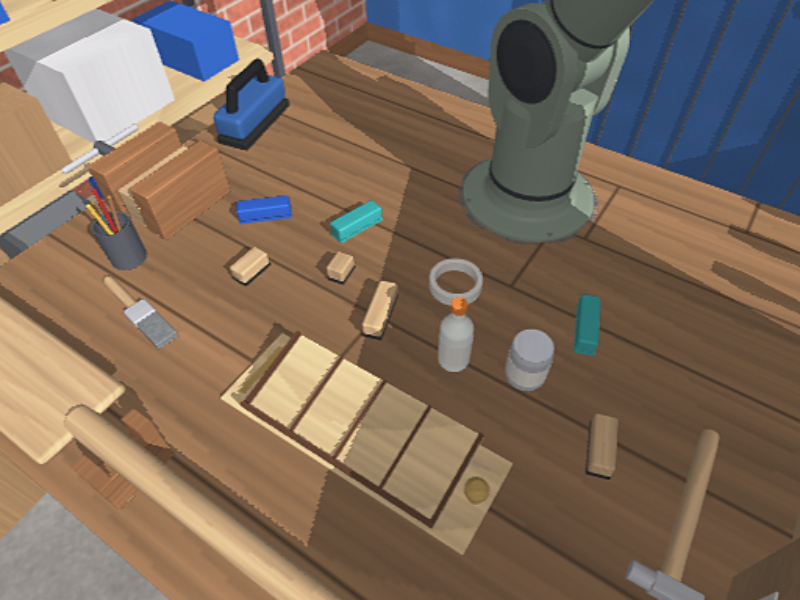

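View pics/top0.png

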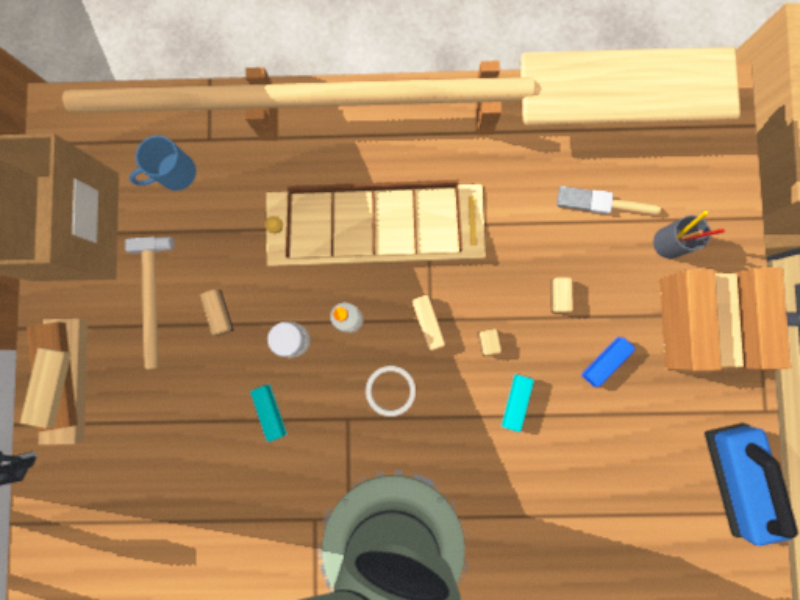

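The scene view shows the tray, with the knob at its near right end (477,490). The top view puts the knob at the tray's left, +y end (274,225). In the top view the natural blocks are at (215,312), (430,322), (489,342) and (562,295). The glue bottle is at (345,317) and the tin at (288,340). The turquoise and blue pieces are decoys.

```bash
cat > h.py <<'E'
from workcell import *
import cv2,numpy as np
from scipy.optimize import minimize
from scipy.spatial.transform import Rotation as Ro
def project(c,P,fish=False):
    T=np.linalg.inv(c["pose"]);p=P@T[:3,:3].T+T[:3,3]
    f=192/np.tan(np.radians(c["fovy"]/2))
    if fish:
        r=np.hypot(p[:,0],p[:,1]);th=np.arctan2(r,p[:,2]);k=f*th/np.maximum(r,1e-9)
        return np.c_[c["cx"]+k*p[:,0],c["cy"]+k*p[:,1]]
    return np.c_[c["cx"]+f*p[:,0]/p[:,2],c["cy"]+f*p[:,1]/p[:,2]]
def ray(c,uv,z,fish=False):
    f=192/np.tan(np.radians(c["fovy"]/2));d=(np.array(uv,float)-[c["cx"],c["cy"]])/f
    if fish:
        th=np.hypot(*d);v=np.r_[d/max(th,1e-9)*np.sin(th),np.cos(th)]
    else: v=np.r_[d,1]
    v=c["pose"][:3,:3]@v;o=c["pose"][:3,3];return o+v*(z-o[2])/v[2]
def box(x,y,yaw,L,z0=0):
    q=np.array([[a,b,d] for a in(-L/2,L/2) for b in(-.017,.017) for d in(0,.034)])
    return q@Ro.from_euler('z',yaw).as_matrix().T+[x,y,z0]
def fit(c,region,L,fish=False,x0=None):
    S=4
    m=cv2.resize(region.astype(np.uint8),None,fx=S,fy=S,interpolation=cv2.INTER_NEAREST)
    ys,xs=np.nonzero(region);g=ray(c,[xs.mean(),ys.mean()],.02,fish)
    def cost(p):
        h=cv2.convexHull(((project(c,box(p[0],p[1],p[2],L),fish)+.5)*S).astype(np.float32))
        t=np.zeros_like(m);cv2.fillConvexPoly(t,np.round(h).astype(np.int32),1)
        return 1-(t&m).sum()/max((t|m).sum(),1)
    best=None
    for yw in np.arange(0,np.pi,np.pi/8):
        p0=np.r_[g[:2],yw]
        r=minimize(cost,p0,method="Nelder-Mead",options=dict(initial_simplex=p0+np.array([[0,0,0],[.01,0,0],[0,.01,0],[0,0,.3]]),maxiter=120))
        if best is None or r.fun<best.fun:best=r
    return best
E
python3 - <<'E'
from h import *
for n in("top","scene"):
    grab_frame(n);c=calibration(n)
    D=outline_of("b105_mid",n)
    for d in D:
        b=[(round(fit(c,d["region"],L).fun,2),L,np.round(fit(c,d["region"],L).x,3).tolist()) for L in(.048,.067,.086,.105)] if d["score"]>.2 else []
        print(n,round(d["score"],2),d["rect"],sorted(b)[:2])
    for l,z in(("b48_mid",.017),("b67_mid",.017),("b86_mid",.017),("b105_mid",.017),("knob",0.02),("tray",.035),("glue",0),("tin",0)):
        print(n,l,[(round(d["score"],2),np.round(ray(c,d["xy"],z),3).tolist()) for d in landmark_of(l,n)[:3]])
E
```

```text
top 0.93 [265.4, 186.4, 285.2, 222.3] [(np.float64(0.07), 0.105, [0.429, -0.077, 0.316]), (np.float64(0.2), 0.086, [0.428, -0.078, 3.461])]
top 0.9 [162.9, 245.0, 183.6, 282.8] [(np.float64(0.07), 0.105, [0.264, 0.236, 3.47]), (np.float64(0.2), 0.086, [0.263, 0.235, 0.319])]
top 0.56 [319.6, 238.6, 340.8, 275.4] [(np.float64(0.09), 0.105, [0.274, -0.244, -0.286]), (np.float64(0.19), 0.086, [0.274, -0.245, 2.845])]
top 0.25 [181.9, 118.9, 298.8, 165.1] [(np.float64(0.9), 0.105, [0.656, 0.048, -1.111]), (np.float64(0.92), 0.086, [0.674, 0.046, 1.555])]
top b48_mid [(0.67, [0.392, -0.193, 0.017])]
top b67_mid [(0.76, [0.476, -0.341, 0.017])]
top b86_mid [(0.74, [0.456, 0.332, 0.017])]
top b105_mid [(0.9, [0.35, -0.426, 0.017]), (0.7, [0.275, -0.236, 0.017]), (0.68, [0.26, 0.228, 0.017])]
top knob [(0.63, [0.616, 0.222, 0.02])]
top tray [(0.96, [0.627, 0.028, 0.035])]
top glue [(0.82, [0.439, 0.081, 0.0])]
top tin [(0.72, [0.408, 0.188, 0.0])]
scene 0.73 [212.6, 125.2, 243.8, 153.9] [(np.float64(0.13), 0.105, [0.271, -0.243, -0.225]), (np.float64(0.19), 0.086, [0.266, -0.243, 2.871])]
sc
[... 159 characters left out ...]
3.4, 257.4, 217.3] [(np.float64(0.08), 0.105, [0.428, -0.076, 0.302]), (np.float64(0.12), 0.086, [0.431, -0.075, 3.4])]
scene 0.57 [368.1, 191.0, 383.7, 224.7] [(np.float64(0.07), 0.105, [0.26, 0.237, 3.474]), (np.float64(0.13), 0.086, [0.264, 0.238, 0.352])]
scene b48_mid [(0.53, [0.402, -0.2, 0.017])]
scene b67_mid [(0.65, [0.478, -0.33, 0.017]), (0.46, [0.41, 0.188, 0.017])]
scene b86_mid [(0.9, [0.452, 0.342, 0.017])]
scene b105_mid [(0.97, [0.259, 0.246, 0.017]), (0.78, [0.349, -0.422, 0.017]), (0.71, [0.428, -0.073, 0.017])]
scene knob [(0.57, [0.629, 0.221, 0.02])]
scene tray [(0.9, [0.631, 0.028, 0.035])]
scene glue [(0.69, [0.437, 0.08, 0.0])]
scene tin [(0.92, [0.394, 0.196, 0.0])]
```

Run:
```python
from h import *
for n in("top","scene"):
    f=grab_frame(n);c=calibration(n)
    for l,L in(("b48_mid",.048),("b67_mid",.067),("b86_mid",.086)):
        for d in outline_of(l,n)[:2]:
            r=fit(c,d["region"],L);print(n,l,round(d["score"],2),d["rect"],round(r.fun,2),np.round(r.x,3).tolist())
    d=outline_of("tray",n)[0]
    k=cv2.approxPolyDP(cv2.convexHull(np.argwhere(d["region"])[:,::-1].astype(np.int32)),4,True)[:,0]
    print("tray",d["rect"],[np.round(ray(c,q,.02),3).tolist() for q in k])
    if n=="top":cv2.imwrite("pics/tray.png",cv2.resize(f[105:180,155:325,::-1],None,fx=4.6,fy=4.6,interpolation=cv2.INTER_CUBIC))
```

```text
top b48_mid 0.74 [305.4, 210.0, 318.6, 229.1] 0.08 [0.39, -0.194, 0.175]
top b67_mid 0.67 [353.3, 174.9, 366.6, 199.9] 0.06 [0.48, -0.337, -0.039]
top b67_mid 0.66 [169.0, 138.4, 179.5, 151.6] 0.63 [0.622, 0.215, 0.822]
top b86_mid 0.69 [132.2, 184.8, 145.9, 214.8] 0.07 [0.461, 0.34, 0.317]
tray [182.5, 116.0, 297.5, 166.9] [[0.573, -0.144, 0.02], [0.562, 0.192, 0.02], [0.701, 0.195, 0.02], [0.712, -0.135, 0.02]]
scene b48_mid 0.68 [208.5, 158.7, 228.1, 183.5] 0.09 [0.389, -0.193, 0.265]
scene b67_mid 0.7 [147.4, 155.4, 173.1, 183.2] 0.08 [0.477, -0.338, 3.196]
scene b86_mid 0.67 [373.6, 262.9, 397.3, 304.5] 0.11 [0.457, 0.34, 0.274]
tray [154.4, 212.2, 309.4, 339.3] [[0.549, 0.19, 0.02], [0.696, 0.19, 0.02], [0.697, -0.149, 0.02], [0.546, -0.162, 0.02]]
```

View pics/tray.png

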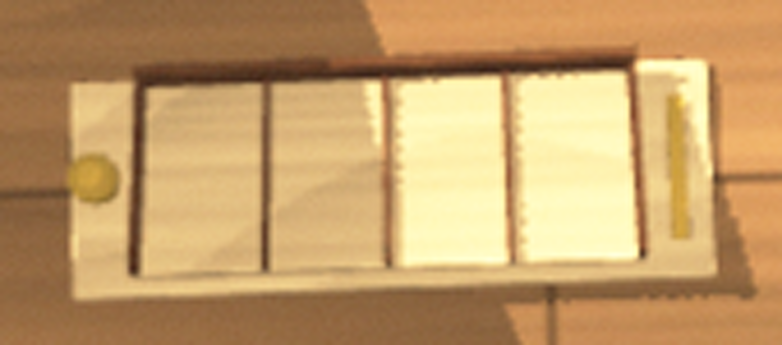

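The crop shows the ribs' front ends at (265,271), (389,267) and (514,262). Their back ends are at (267,80), (388,77) and (510,74). The knob is at left (95,178) and the brass strip at right (678,165).

Run:
```python
from h import *
from scipy.optimize import least_squares
c=calibration("top")
px=np.array([[265,271],[389,267],[514,262],[267,80],[388,77],[510,74]])/4.6+[155,105]-.4
P=np.array([[-.070,.08,.004],[-.07,0,.004],[-.07,-.08,.004],[.066,.08,.006],[.066,0,.006],[.066,-.08,.006]])
R=lambda y:Ro.from_euler('z',y).as_matrix()@Ro.from_euler('y',.21).as_matrix()
F=lambda p:(project(c,P@R(p[2]).T+[p[0],p[1],.035])-px).ravel()
r=least_squares(F,[.628,.028,0],x_scale=.01);print(np.round(r.x,4),np.round(r.fun,1))
for y in(.12,.04,-.04,-.12):print(y,np.round(R(r.x[2])@[0,y,0]+[r.x[0],r.x[1],.035],4),)
print(R(r.x[2]))
```

```text
[0.6272 0.0257 0.0067] [ 0.3 -0.3  0.1 -0.1 -0.2  0.2  0.5  0.2  0.   0.1 -0.6 -0.1]
0.12 [0.6264 0.1457 0.035 ]
0.04 [0.627  0.0657 0.035 ]
-0.04 [ 0.6275 -0.0143  0.035 ]
-0.12 [ 0.628  -0.0943  0.035 ]
[[ 0.97800867 -0.00674428  0.20845516]
 [ 0.00659611  0.99997726  0.00140591]
 [-0.2084599   0.          0.97803091]]
```

```bash
cat >> h.py <<'E'
def rows(pos,yaw,tilt=0,n=5):
    """rows to reach TCP pos with tool x at heading yaw, z down; tilt = slope along world +x (rotation about tool/tray y)"""
    s=telemetry.observe();p=np.array(s["position"]);R0=Ro.from_euler('xyz',s["tool_rot"])
    if tilt: R1=Ro.from_euler('z',.0067)*Ro.from_euler('y',tilt)*Ro.from_euler('z',yaw-.0067)*Ro.from_euler('x',np.pi)
    else: R1=Ro.from_euler('z',yaw)*Ro.from_euler('x',np.pi)
    w=(R0.inv()*R1).as_rotvec();d=(np.array(pos)-p)/n
    print("dist",np.round(np.array(pos)-p,4),"rot",np.round(w,4),"n",n)
    out=[]
    for i in range(n):
        R=R0*Ro.from_rotvec(w*i/n);out.append([*np.round(R.inv().apply(d),4),*np.round(w/n,4)])
    for o in out:print([float(v) for v in o])
R_T=Ro.from_euler('z',.0067).as_matrix()@Ro.from_euler('y',.21).as_matrix()
def tray(x,y,z,o=(.6272,.0257,.035)): return R_T@[x,y,z]+np.array(o)
def look(label,L,png=None):
    c=calibration("wrist");f=grab_frame("wrist")
    if png:cv2.imwrite(png,f[...,::-1])
    for d in outline_of(label,"wrist")[:2]:
        r=fit(c,d["region"],L,True);print(label,round(d["score"],2),np.round(d["rect"]),round(r.fun,3),np.round(r.x,4))
    for d in landmark_of(label,"wrist")[:2]:print("lm",round(d["score"],2),np.round(ray(c,d["xy"],.017,True),4))
E
python3 -c "
from h import *
rows([.459,.34,.15],3.45,n=8)"
```

```text
dist [ 0.2192 -0.2371 -0.0813] rot [-0.     -0.     -0.7022] n 8
[-0.0367, -0.0169, 0.0102, -0.0, -0.0, -0.0878]
[-0.0351, -0.02, 0.0102, -0.0, -0.0, -0.0878]
[-0.0332, -0.023, 0.0102, -0.0, -0.0, -0.0878]
[-0.031, -0.0258, 0.0102, -0.0, -0.0, -0.0878]
[-0.0286, -0.0284, 0.0102, -0.0, -0.0, -0.0878]
[-0.026, -0.0308, 0.0102, -0.0, -0.0, -0.0878]
[-0.0232, -0.033, 0.0102, -0.0, -0.0, -0.0878]
[-0.0202, -0.0349, 0.0102, -0.0, -0.0, -0.0878]
```

```bash
python3 -m inch '[[-0.0367,-0.0169,0.0102,0,0,-0.0878,0],[-0.0351,-0.02,0.0102,0,0,-0.0878,0],[-0.0332,-0.023,0.0102,0,0,-0.0878,0],[-0.031,-0.0258,0.0102,0,0,-0.0878,0]]' && python3 -m inch '[[-0.0286,-0.0284,0.0102,0,0,-0.0878,0],[-0.026,-0.0308,0.0102,0,0,-0.0878,0],[-0.0232,-0.033,0.0102,0,0,-0.0878,0],[-0.0202,-0.0349,0.0102,0,0,-0.0878,0],[0,0,0,0,0,0,0]]'
python3 -c "
from h import *
look('b86_mid',.086,'pics/w1.png');rows([.459,.34,.003],3.45,n=4)"
```

```text
clock: 2.0
position: [0.3504, 0.4574, 0.1903]
tool_rot: [3.141, 0.0, 3.103]
force: [0.6, 0.7, -0.2]
grip_width: 0.0853
finger_force: 0.0
clock: 2.5
position: [0.4625, 0.3346, 0.1485]
tool_rot: [-3.139, -0.001, -2.837]
force: [-1.6, 0.3, 0.0]
grip_width: 0.0853
finger_force: 0.0
b86_mid 0.8 [247. 127. 285. 218.] 0.053 [0.4588 0.3403 0.308 ]
lm 0.97 [0.4588 0.3419 0.017 ]
lm 0.62 [0.6211 0.2241 0.017 ]
dist [ 0.0003 -0.0005 -0.1468] rot [ 0.0005 -0.     -0.0008] n 4
[-0.0, -0.0002, 0.0367, 0.0001, -0.0, -0.0002]
[-0.0, -0.0002, 0.0367, 0.0001, -0.0, -0.0002]
[-0.0, -0.0002, 0.0367, 0.0001, -0.0, -0.0002]
[-0.0, -0.0001, 0.0367, 0.0001, -0.0, -0.0002]
```

View pics/w1.png

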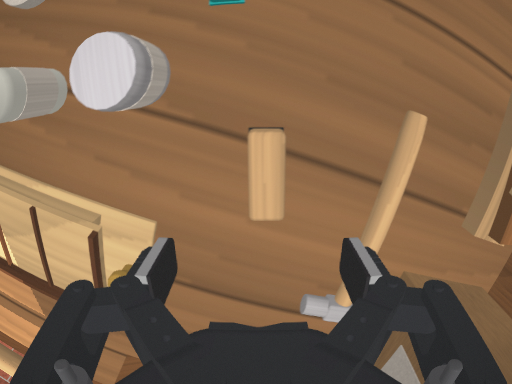

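The wrist view shows b86 centred between the fingers at (267,172) and lined up with them. The tin is clear at (115,70).

```bash
python3 -m inch '[[0,0,0.037,0,0,0,0],[0,0,0.037,0,0,0,0],[0,0,0.037,0,0,0,0],[0,0,0.036,0,0,0,0],[0,0,0,0,0,0,0]]' && python3 -m inch '[[0,0,0,0,0,0,0.9],[0,0,0,0,0,0,0.9],[0,0,0,0,0,0,0.9],[0,0,0,0,0,0,0.9],[0,0,0,0,0,0,0.9]]' 60 && python3 -m inch '[[0,0,-0.005,0,0,0,0.9],[0,0,-0.02,0,0,0,0.9],[0,0,-0.04,0,0,0,0.9],[0,0,-0.04,0,0,0,0.9],[0,0,0,0,0,0,0.9]]'
python3 -c "
from h import *
T=tray(.005,-.04,.013+.0);print(T)
rows(tray(.005,-.04,.08),np.pi+.0067,.21,n=10)"
```

```text
clock: 3.15
position: [0.456, 0.3401, -0.0007]
tool_rot: [-3.14, -0.006, -2.831]
force: [-0.6, 0.0, 0.5]
grip_width: 0.0856
finger_force: 0.0
clock: 3.65
position: [0.4596, 0.3407, 0.0044]
tool_rot: [3.141, 0.002, -2.833]
force: [-2.7, -0.8, 15.9]
grip_width: 0.0333
finger_force: 59.3
clock: 4.15
position: [0.461, 0.3416, 0.1132]
tool_rot: [3.139, 0.007, -2.834]
force: [0.5, 0.1, -1.7]
grip_width: 0.0328
finger_force: 59.9
[ 0.63506796 -0.01424818  0.0466721 ]
dist [ 0.188  -0.3558 -0.001 ] rot [-0.0278  0.215   0.3006] n 10
[-0.0071, -0.0396, 0.0, -0.0028, 0.0215, 0.0301]
[-0.0083, -0.0394, -0.0002, -0.0028, 0.0215, 0.0301]
[-0.0095, -0.0391, -0.0005, -0.0028, 0.0215, 0.0301]
[-0.0106, -0.0388, -0.0009, -0.0028, 0.0215, 0.0301]
[-0.0118, -0.0385, -0.0012, -0.0028, 0.0215, 0.0301]
[-0.0129, -0.0381, -0.0016, -0.0028, 0.0215, 0.0301]
[-0.014, -0.0377, -0.002, -0.0028, 0.0215, 0.0301]
[-0.0151, -0.0372, -0.0024, -0.0028, 0.0215, 0.0301]
[-0.0161, -0.0368, -0.0028, -0.0028, 0.0215, 0.0301]
[-0.0172, -0.0362, -0.0033, -0.0028, 0.0215, 0.0301]
```

```bash
python3 -m inch '[[-0.0071,-0.0396,0,-0.0028,0.0215,0.0301,0.9],[-0.0083,-0.0394,-0.0002,-0.0028,0.0215,0.0301,0.9],[-0.0095,-0.0391,-0.0005,-0.0028,0.0215,0.0301,0.9],[-0.0106,-0.0388,-0.0009,-0.0028,0.0215,0.0301,0.9],[-0.0118,-0.0385,-0.0012,-0.0028,0.0215,0.0301,0.9]]' >/dev/null&& python3 -m inch '[[-0.0129,-0.0381,-0.0016,-0.0028,0.0215,0.0301,0.9],[-0.014,-0.0377,-0.002,-0.0028,0.0215,0.0301,0.9],[-0.0151,-0.0372,-0.0024,-0.0028,0.0215,0.0301,0.9],[-0.0161,-0.0368,-0.0028,-0.0028,0.0215,0.0301,0.9],[-0.0172,-0.0362,-0.0033,-0.0028,0.0215,0.0301,0.9]]' && python3 -m inch '[[0,0,0,0,0,0,0.9],[0,0,0,0,0,0,0.9]]'
python3 -c "
from h import *
c=calibration('wrist');f=grab_frame('wrist')
P=np.array([[x,y,.006] for y in (.08,0,-.08) for x in np.linspace(-.07,.066,15)])
uv=project(c,P@R_T.T+[.6272,.0257,.035],True);g=cv2.resize(f,(800,600))[...,::-1].copy()
for u in uv:cv2.circle(g,tuple(int(v) for v in (u+.5)*800/512),2,(0,0,255),-1)
cv2.imwrite('pics/w2.png',g)
rows(tray(.005,-.04,.02),np.pi+.0067,.21,n=3)"
```

```text
clock: 5.15
position: [0.6475, -0.0174, 0.1077]
tool_rot: [-3.137, -0.217, -3.137]
force: [1.2, 0.1, -0.4]
grip_width: 0.0333
finger_force: 59.9
clock: 5.35
position: [0.647, -0.0167, 0.107]
tool_rot: [-3.137, -0.216, -3.138]
force: [-0.6, 0.5, -2.2]
grip_width: 0.0333
finger_force: 60.0
dist [-0.0102  0.0011 -0.0537] rot [-0.004  -0.0063 -0.0006] n 3
[-0.0005, 0.0004, 0.0182, -0.0013, -0.0021, -0.0002]
[-0.0005, 0.0004, 0.0182, -0.0013, -0.0021, -0.0002]
[-0.0004, 0.0004, 0.0182, -0.0013, -0.0021, -0.0002]
```

View pics/w2.png

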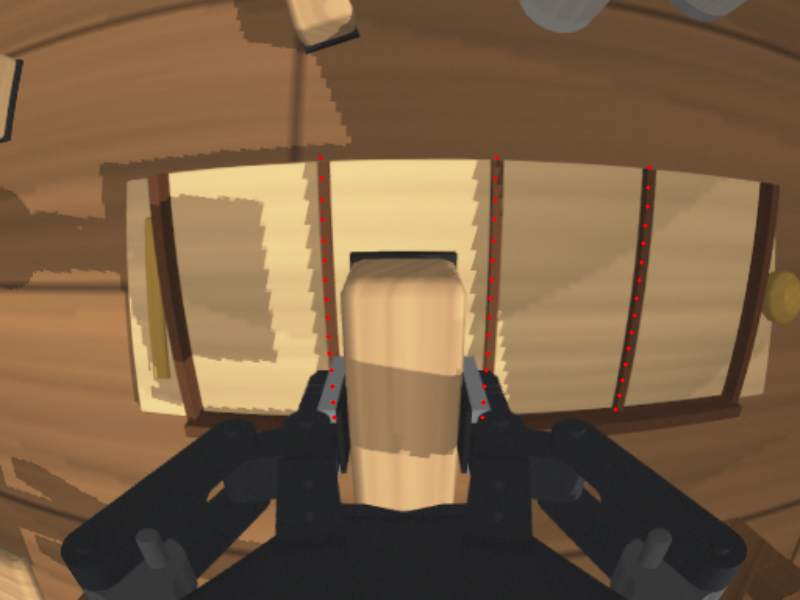

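The overlay dots lie on the ribs, so the tray pose is good to about 1 mm. The block at (405,380) sits in the middle of its lane.

```bash
python3 -m inch '[[-0.003,0.0004,0.018,-0.0013,-0.0021,0,0.9],[-0.003,0.0004,0.018,-0.0013,-0.0021,0,0.9],[-0.003,0.0004,0.018,-0.0013,-0.0021,0,0.9],[0,0,0,0,0,0,0.9],[0,0,0,0,0,0,0.9]]' | head -4
python3 -m inch '[[0,0,0.005,0,0,0,0.9],[0,0,0.004,0,0,0,0.9],[0,0,0.002,0,0,0,0.9],[0,0,0,0,0,0,0.9]]'
python3 -m inch '[[0,0,0.002,0,0,0,0.9],[0,0,0,0,0,0,0.9]]'
python3 -c "
from h import *
s=telemetry.observe();print(R_T.T@(np.array(s['position'])-[.6272,.0257,.035]),R_T.T@s['force']);rows(tray(.022,-.04,.005),np.pi+.0067,.21,n=1)"
```

```text
clock: 5.9
position: [0.6443, -0.0138, 0.0532]
tool_rot: [-3.141, -0.21, -3.134]
force: [0.6, 0.1, -0.3]
clock: 6.3
position: [0.6419, -0.0147, 0.0417]
tool_rot: [-3.141, -0.21, -3.136]
force: [-0.3, -0.1, -0.7]
grip_width: 0.0329
finger_force: 60.0
clock: 6.5
position: [0.6416, -0.0148, 0.0398]
tool_rot: [-3.141, -0.21, -3.136]
force: [-0.6, 0.0, -0.6]
grip_width: 0.0328
finger_force: 60.0
[ 0.01282422 -0.04054948  0.00762921] [-0.48106917  0.02414002 -0.71111552]
dist [ 0.0084  0.0006 -0.0045] rot [-0.0007  0.0002 -0.0009] n 1
[-0.0092, 0.0006, 0.0026, -0.0007, 0.0002, -0.0009]
```

```bash
for i in 1; do python3 -m inch '[[-0.002,0.0005,0.0015,0,0,0,0.9],[0,0,0.0015,0,0,0,0.9],[0,0,0,0,0,0,0.9]]'|grep -E 'pos|force:'; python3 -m inch '[[-0.003,0,0.001,0,0,0,0.9],[0,0,0,0,0,0,0.9]]'|grep -E 'pos|force:'; python3 -m inch '[[-0.003,0,0,0,0,0,0.9],[0,0,0,0,0,0,0.9]]'|grep -E 'pos|force:'; done
python3 -c "
from h import *
s=telemetry.observe();print(R_T.T@(np.array(s['position'])-[.6272,.0257,.035]),R_T.T@s['force'])"
```

```text
position: [0.6432, -0.0142, 0.0366]
force: [0.8, 0.5, 1.0]
finger_force: 60.2
position: [0.6463, -0.0142, 0.0359]
force: [-1.8, -0.1, 13.6]
finger_force: 61.9
position: [0.6493, -0.0142, 0.0352]
force: [-1.4, -0.9, 12.5]
finger_force: 61.8
[ 0.02128645 -0.04006023  0.00478422] [-3.98772148 -0.92923137 11.94419353]
```

```bash
python3 -m inch '[[-0.002,0,0,0,0,0,0.9],[0,0,0,0,0,0,0.9]]'|grep -E 'pos|force:'; python3 -m inch '[[-0.0015,0,0,0,0,0,0.9],[0,0,0,0,0,0,0.9]]'|grep -E 'pos|force:'
python3 -c "
from h import *
s=telemetry.observe();print(R_T.T@(np.array(s['position'])-[.6272,.0257,.035]),R_T.T@s['force'])"
```

```text
position: [0.6511, -0.0142, 0.0349]
force: [-1.1, 0.4, 13.0]
finger_force: 61.8
position: [0.6525, -0.0142, 0.0346]
force: [-2.4, -0.3, 12.9]
finger_force: 61.7
[ 0.02457756 -0.04006802  0.00480966] [-5.01672125 -0.23460278 12.15105566]
```

```bash
for i in 1; do python3 -m inch '[[-0.0015,0,0,0,0,0,0.9],[0,0,0,0,0,0,0.9]]'|grep -E 'pos|force:'; python3 -m inch '[[-0.0015,0,0,0,0,0,0.9],[0,0,0,0,0,0,0.9]]'|grep -E 'pos|force:';done
python3 -c "
from h import *
s=telemetry.observe();print(R_T.T@(np.array(s['position'])-[.6272,.0257,.035]),R_T.T@s['force'])
c=calibration('top');f=grab_frame('top');cv2.imwrite('pics/t2.png',cv2.resize(f[100:180,155:325,::-1],None,fx=4.6,fy=4.6,interpolation=cv2.INTER_CUBIC))"
```

```text
position: [0.6537, -0.0142, 0.0344]
force: [-4.8, 0.9, 17.1]
finger_force: 61.9
position: [0.6537, -0.0142, 0.0343]
force: [-17.2, -0.2, 26.9]
finger_force: 62.9
[ 0.02575965 -0.04007032  0.00479576] [-22.44626694  -0.06176201  22.67463039]
```

```bash
python3 -m inch '[[0.001,0,0,0,0,0,0.9],[0,0,0,0,0,0,0.5],[0,0,0,0,0,0,0.5],[0,0,0,0,0,0,0.5]]'|grep -E 'pos|force:|wid'; python3 -m inch '[[0,0,-0.005,0,0,0,0.5],[0,0,-0.015,0,0,0,0.5],[0,0,-0.03,0,0,0,0.3],[0,0,-0.03,0,0,0,0]]'
python3 -c "
from h import *
s=telemetry.observe();print(np.round(s['qpos'],2))
rows([.4285,-.0765,.13],np.pi+.31,n=7)"
```

```text
position: [0.654, -0.0142, 0.033]
force: [0.7, 0.7, 0.4]
grip_width: 0.0427
finger_force: 0.0
clock: 8.85
position: [0.6711, -0.014, 0.1134]
tool_rot: [-3.141, -0.21, -3.136]
force: [1.0, 0.3, 0.0]
grip_width: 0.0702
finger_force: 0.0
[-0.02  0.83 -0.08  1.34  0.05  1.17  1.48]
dist [-0.2426 -0.0625  0.0166] rot [ 0.0311 -0.208  -0.303 ] n 7
[0.0344, -0.0087, 0.0049, 0.0044, -0.0297, -0.0433]
[0.0349, -0.0072, 0.0039, 0.0044, -0.0297, -0.0433]
[0.0353, -0.0057, 0.0029, 0.0044, -0.0297, -0.0433]
[0.0356, -0.0041, 0.0019, 0.0044, -0.0297, -0.0433]
[0.0358, -0.0026, 0.0008, 0.0044, -0.0297, -0.0433]
[0.0358, -0.001, -0.0002, 0.0044, -0.0297, -0.0433]
[0.0358, 0.0005, -0.0013, 0.0044, -0.0297, -0.0433]
```

```bash
python3 -m inch '[[0.0344,-0.0087,0.0049,0.0044,-0.0297,-0.0433,0],[0.0349,-0.0072,0.0039,0.0044,-0.0297,-0.0433,0],[0.0353,-0.0057,0.0029,0.0044,-0.0297,-0.0433,0],[0.0356,-0.0041,0.0019,0.0044,-0.0297,-0.0433,0]]' >/dev/null && python3 -m inch '[[0.0358,-0.0026,0.0008,0.0044,-0.0297,-0.0433,0],[0.0358,-0.001,-0.0002,0.0044,-0.0297,-0.0433,0],[0.0358,0.0005,-0.0013,0.0044,-0.0297,-0.0433,0],[0,0,0,0,0,0,0],[0,0,0,0,0,0,0]]'
python3 -c "
from h import *
look('b105_mid',.105,'pics/w3.png');rows([.4285,-.0765,.006],np.pi+.31,n=4)
f=grab_frame('top');cv2.imwrite('pics/t2.png',cv2.resize(f[100:220,155:325,::-1],None,fx=4.6,fy=4.6,interpolation=cv2.INTER_CUBIC))"
```

```text
clock: 9.75
position: [0.4287, -0.077, 0.1293]
tool_rot: [-3.141, 0.002, -2.832]
force: [0.2, -0.3, 0.2]
grip_width: 0.0851
finger_force: 0.0
b105_mid 0.95 [238. 122. 280. 241.] 0.048 [ 0.4281 -0.077   3.4423]
b105_mid 0.94 [ 92.   0. 145.  29.] 0.066 [ 0.2709 -0.2466  2.8905]
lm 0.59 [ 0.4274 -0.0762  0.017 ]
dist [-0.001  -0.0002 -0.1224] rot [-0.      0.0008  0.0004] n 4
[0.0003, 0.0, 0.0306, -0.0, 0.0002, 0.0001]
[0.0003, 0.0, 0.0306, -0.0, 0.0002, 0.0001]
[0.0003, 0.0, 0.0306, -0.0, 0.0002, 0.0001]
[0.0002, 0.0, 0.0306, -0.0, 0.0002, 0.0001]
```

View pics/t2.png

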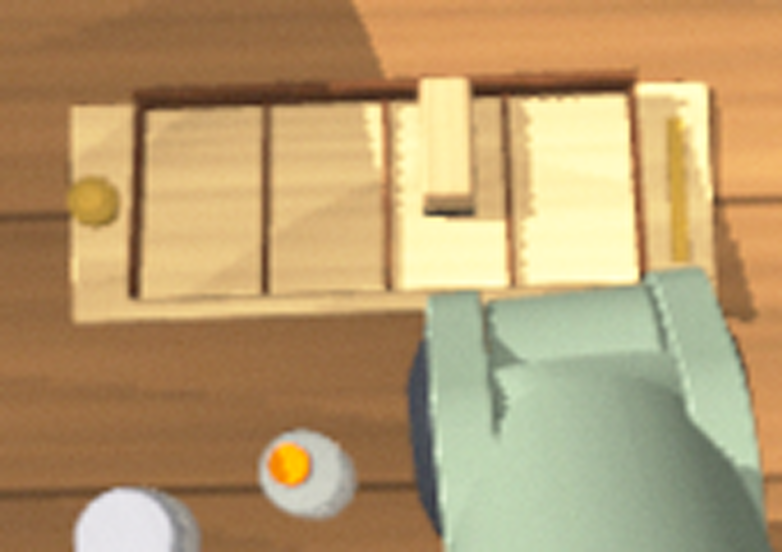

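b86 lies at (445,145) in the third lane from the knob, straight and against the stop. The glue at (305,475) and the tin have not moved.

```bash
python3 -m inch '[[0,0,0.031,0,0,0,0],[0,0,0.031,0,0,0,0],[0,0,0.031,0,0,0,0],[0,0,0.029,0,0,0,0],[0,0,0,0,0,0,0]]'|grep -E 'pos|force:' && python3 -m inch '[[0,0,0,0,0,0,0.9],[0,0,0,0,0,0,0.9],[0,0,0,0,0,0,0.9],[0,0,0,0,0,0,0.9],[0,0,0,0,0,0,0.9]]' 60 && python3 -m inch '[[0,0,-0.005,0,0,0,0.9],[0,0,-0.02,0,0,0,0.9],[0,0,-0.04,0,0,0,0.9],[0,0,-0.04,0,0,0,0.9],[0,0,0,0,0,0,0.9]]'|grep -E 'pos|force:|wid'
python3 -c "
from h import *
rows(tray(.0,-.12,.06),np.pi+.0067,.21,n=7)"
```

```text
position: [0.4269, -0.0759, 0.0033]
force: [-0.1, -1.3, 0.3]
finger_force: 0.0
clock: 10.95
position: [0.4289, -0.0767, 0.0072]
tool_rot: [-3.141, 0.002, -2.832]
force: [-3.1, -0.7, 19.5]
grip_width: 0.0332
finger_force: 58.4
position: [0.4302, -0.077, 0.1155]
force: [0.9, -0.0, -2.4]
grip_width: 0.0327
finger_force: 60.3
dist [ 0.2103 -0.0172 -0.0219] rot [-0.0335  0.2149  0.3016] n 7
[-0.0278, -0.0115, 0.0033, -0.0048, 0.0307, 0.0431]
[-0.0284, -0.0103, 0.0024, -0.0048, 0.0307, 0.0431]
[-0.0289, -0.0091, 0.0015, -0.0048, 0.0307, 0.0431]
[-0.0293, -0.0078, 0.0006, -0.0048, 0.0307, 0.0431]
[-0.0296, -0.0066, -0.0004, -0.0048, 0.0307, 0.0431]
[-0.0298, -0.0053, -0.0013, -0.0048, 0.0307, 0.0431]
[-0.03, -0.004, -0.0023, -0.0048, 0.0307, 0.0431]
```

```bash
python3 -m inch '[[-0.0278,-0.0115,0.0033,-0.0048,0.0307,0.0431,0.9],[-0.0284,-0.0103,0.0024,-0.0048,0.0307,0.0431,0.9],[-0.0289,-0.0091,0.0015,-0.0048,0.0307,0.0431,0.9],[-0.0293,-0.0078,0.0006,-0.0048,0.0307,0.0431,0.9]]' >/dev/null && python3 -m inch '[[-0.0296,-0.0066,-0.0004,-0.0048,0.0307,0.0431,0.9],[-0.0298,-0.0053,-0.0013,-0.0048,0.0307,0.0431,0.9],[-0.03,-0.004,-0.0023,-0.0048,0.0307,0.0431,0.9],[0,0,0,0,0,0,0.9],[0,0,0,0,0,0,0.9]]'
python3 -c "
from h import *
rows(tray(.002,-.12,.011),np.pi+.0067,.21,n=3)"
```

```text
clock: 12.35
position: [0.638, -0.0937, 0.0867]
tool_rot: [3.14, -0.218, -3.134]
force: [0.4, -1.0, -1.8]
grip_width: 0.033
finger_force: 60.1
dist [-0.0057 -0.0006 -0.0414] rot [ 0.0009 -0.0081  0.0011] n 3
[-0.0011, -0.0002, 0.0139, 0.0003, -0.0027, 0.0004]
[-0.0011, -0.0002, 0.0139, 0.0003, -0.0027, 0.0004]
[-0.001, -0.0002, 0.0139, 0.0003, -0.0027, 0.0004]
```

```bash
cat > st.py <<'E'
from h import *
s=telemetry.observe();print(s['clock'],np.round(R_T.T@(np.array(s['position'])-[.6272,.0257,.035]),4),np.round(R_T.T@s['force'],1),np.round(s['tool_rot'],3),round(s['grip_width'],4))
E
python3 -m inch '[[-0.001,-0.0002,0.014,0,-0.0027,0,0.9],[-0.001,-0.0002,0.014,0,-0.0027,0,0.9],[-0.001,-0.0002,0.0135,0,-0.0027,0,0.9],[0,0,0.002,0,0,0,0.9],[0,0,0,0,0,0,0.9]]' >/dev/null; python3 st.py
python3 -m inch '[[0,0,0.001,0,0,0,0.9],[0,0,0,0,0,0,0.9]]' >/dev/null; python3 st.py
python3 -m inch '[[-0.003,0,0.001,0,0,0,0.9],[0,0,0,0,0,0,0.9]]' >/dev/null; python3 st.py
```

```text
12.85 [ 0.0017 -0.1201  0.0096] [-1.3  0.4 -0.9] [ 3.14  -0.21  -3.134] 0.0329
13.05 [ 0.0022 -0.1201  0.0095] [ 0.2 -0.4 -0.8] [ 3.141 -0.208 -3.134] 0.0333
13.25 [ 0.0054 -0.1201  0.0082] [ 0.6  0.6 -1.2] [ 3.141 -0.209 -3.134] 0.033
```

```bash
python3 -m inch '[[-0.003,0,0.001,0,0,0,0.9],[0,0,0,0,0,0,0.9]]' >/dev/null; python3 st.py
python3 -m inch '[[-0.003,0,0.0005,0,0,0,0.9],[0,0,0,0,0,0,0.9]]' >/dev/null; python3 st.py
python3 -m inch '[[-0.002,0,0,0,0,0,0.9],[0,0,0,0,0,0,0.9]]' >/dev/null; python3 st.py
```

```text
13.45 [ 0.0084 -0.1202  0.0079] [-2.3 -0.7  7. ] [ 3.141 -0.208 -3.134] 0.0329
13.65 [ 0.0115 -0.1203  0.0078] [-4.1 -0.3 11.9] [ 3.141 -0.208 -3.134] 0.0329
13.85 [ 0.0134 -0.1203  0.0078] [-5.  -0.2 13.1] [ 3.141 -0.208 -3.134] 0.0327
```

```bash
python3 -m inch '[[-0.0015,0,0,0,0,0,0.9],[0,0,0,0,0,0,0.9]]' >/dev/null; python3 st.py
python3 -m inch '[[-0.0015,0,0,0,0,0,0.9],[0,0,0,0,0,0,0.9]]' >/dev/null; python3 st.py
```

```text
14.05 [ 0.0149 -0.1203  0.0079] [-4.9 -0.3 13.7] [ 3.141 -0.208 -3.134] 0.0333
14.25 [ 0.0161 -0.1204  0.0079] [-7.9  0.4 14.3] [ 3.141 -0.209 -3.134] 0.0332
```

```bash
python3 -m inch '[[-0.0012,0,0,0,0,0,0.9],[0,0,0,0,0,0,0.9]]' >/dev/null; python3 st.py
```

```text
14.45 [ 0.0161 -0.1204  0.0078] [-19.1   0.8  20.7] [ 3.141 -0.211 -3.135] 0.033
```

```bash
python3 -m inch '[[0.001,0,0,0,0,0,0.9],[0,0,0,0,0,0,0.5],[0,0,0,0,0,0,0.5],[0,0,0,0,0,0,0.5]]'|grep -E 'force:|wid'; python3 -m inch '[[0,0,-0.005,0,0,0,0.5],[0,0,-0.015,0,0,0,0.5],[0,0,-0.03,0,0,0,0.3],[0,0,-0.03,0,0,0,0]]' | head -2
python3 -c "
from h import *
rows([.478,-.338,.13],np.pi-.04,n=8)"
```

```text
force: [0.3, -0.3, -0.2]
grip_width: 0.0425
finger_force: 0.0
clock: 15.25
position: [0.6622, -0.0942, 0.1183]
dist [-0.1842 -0.2438  0.0117] rot [-0.0039 -0.2088  0.0471] n 8
[0.0231, -0.0303, 0.0034, -0.0005, -0.0261, 0.0059]
[0.023, -0.0304, 0.0027, -0.0005, -0.0261, 0.0059]
[0.0228, -0.0306, 0.0021, -0.0005, -0.0261, 0.0059]
[0.0227, -0.0307, 0.0015, -0.0005, -0.0261, 0.0059]
[0.0226, -0.0308, 0.0009, -0.0005, -0.0261, 0.0059]
[0.0224, -0.031, 0.0003, -0.0005, -0.0261, 0.0059]
[0.0222, -0.0311, -0.0003, -0.0005, -0.0261, 0.0059]
[0.022, -0.0312, -0.0009, -0.0005, -0.0261, 0.0059]
```

```bash
python3 -m inch '[[0.0231,-0.0303,0.0034,0,-0.0261,0.0059,0],[0.023,-0.0304,0.0027,0,-0.0261,0.0059,0],[0.0228,-0.0306,0.0021,0,-0.0261,0.0059,0],[0.0227,-0.0307,0.0015,0,-0.0261,0.0059,0]]' >/dev/null && python3 -m inch '[[0.0226,-0.0308,0.0009,0,-0.0261,0.0059,0],[0.0224,-0.031,0.0003,0,-0.0261,0.0059,0],[0.0222,-0.0311,-0.0003,0,-0.0261,0.0059,0],[0.022,-0.0312,-0.0009,0,-0.0261,0.0059,0],[0,0,0,0,0,0,0]]' && python3 -m inch '[[0,0,0,0,0,0,0]]' >/dev/null
python3 -c "
from h import *
look('b67_mid',.067,'pics/w4.png');rows([.478,-.338,.008],np.pi-.04,n=4)"
```

```text
clock: 16.15
position: [0.4738, -0.3434, 0.1302]
tool_rot: [-3.135, 0.0, 3.094]
force: [1.4, -0.1, 0.2]
grip_width: 0.0854
finger_force: 0.0
b67_mid 0.66 [240. 138. 279. 221.] 0.063 [ 0.4766 -0.3378 -0.0197]
lm 0.67 [ 0.4783 -0.3381  0.017 ]
dist [-0.0007 -0.001  -0.1211] rot [-0.0037  0.0006  0.002 ] n 4
[0.0002, -0.0001, 0.0303, -0.0009, 0.0002, 0.0005]
[0.0002, -0.0002, 0.0303, -0.0009, 0.0002, 0.0005]
[0.0002, -0.0002, 0.0303, -0.0009, 0.0002, 0.0005]
[0.0002, -0.0002, 0.0303, -0.0009, 0.0002, 0.0005]
```

```bash
python3 -m inch '[[0,0,0.031,0,0,-0.003,0],[0,0,0.031,0,0,-0.003,0],[0,0,0.031,0,0,-0.002,0],[0,0,0.028,0,0,0,0],[0,0,0,0,0,0,0]]'|grep -E 'pos|force:' && python3 -m inch '[[0,0,0,0,0,0,0.9],[0,0,0,0,0,0,0.9],[0,0,0,0,0,0,0.9],[0,0,0,0,0,0,0.9],[0,0,0,0,0,0,0.9]]' 60 && python3 -m inch '[[0,0,-0.005,0,0,0,0.9],[0,0,-0.02,0,0,0,0.9],[0,0,-0.04,0,0,0,0.9],[0,0,-0.04,0,0,0,0.9],[0,0,-0.01,0,0,0,0.9]]'|grep -E 'pos|force:|wid'
python3 -c "
from h import *
rows(tray(.018,.04,.07),np.pi+.0067,.21,n=10)"
```

```text
position: [0.4768, -0.3363, 0.0047]
force: [-1.7, 0.4, 0.3]
finger_force: 0.0
clock: 17.4
position: [0.4782, -0.3388, 0.0091]
tool_rot: [-3.137, 0.002, 3.11]
force: [-0.4, 2.2, 12.7]
grip_width: 0.0328
finger_force: 59.6
position: [0.4791, -0.339, 0.1273]
force: [-0.2, -0.3, -0.8]
grip_width: 0.033
finger_force: 59.9
dist [ 0.1801  0.405  -0.0276] rot [-0.0028  0.2149 -0.0393] n 10
[-0.0167, 0.0411, 0.0026, -0.0003, 0.0215, -0.0039]
[-0.0169, 0.041, 0.0022, -0.0003, 0.0215, -0.0039]
[-0.0171, 0.0409, 0.0019, -0.0003, 0.0215, -0.0039]
[-0.0173, 0.0409, 0.0015, -0.0003, 0.0215, -0.0039]
[-0.0175, 0.0408, 0.0011, -0.0003, 0.0215, -0.0039]
[-0.0177, 0.0407, 0.0008, -0.0003, 0.0215, -0.0039]
[-0.0178, 0.0407, 0.0004, -0.0003, 0.0215, -0.0039]
[-0.018, 0.0406, 0.0, -0.0003, 0.0215, -0.0039]
[-0.0182, 0.0405, -0.0003, -0.0003, 0.0215, -0.0039]
[-0.0183, 0.0404, -0.0007, -0.0003, 0.0215, -0.0039]
```

```bash
python3 -m inch '[[-0.0167,0.0411,0,0,0.0215,-0.0039,0.9],[-0.0169,0.041,0,0,0.0215,-0.0039,0.9],[-0.0171,0.0409,0,0,0.0215,-0.0039,0.9],[-0.0173,0.0409,0,0,0.0215,-0.0039,0.9],[-0.0175,0.0408,0,0,0.0215,-0.0039,0.9]]' >/dev/null && python3 -m inch '[[-0.0177,0.0407,0,0,0.0215,-0.0039,0.9],[-0.0178,0.0407,0,0,0.0215,-0.0039,0.9],[-0.018,0.0406,0,0,0.0215,-0.0039,0.9],[-0.0182,0.0405,0,0,0.0215,-0.0039,0.9],[-0.0183,0.0404,0,0,0.0215,-0.0039,0.9]]'>/dev/null;python3 -m inch '[[0,0,0,0,0,0,0.9],[0,0,0,0,0,0,0.9]]'
python3 -c "
from h import *
rows(tray(.02,.04,.012),np.pi+.0067,.21,n=3)"
```

```text
clock: 19.1
position: [0.6575, 0.0682, 0.1036]
tool_rot: [3.141, -0.216, -3.133]
force: [0.3, -1.2, -1.3]
grip_width: 0.0328
finger_force: 59.9
dist [-0.0085 -0.0023 -0.0611] rot [-0.0003 -0.0059  0.0021] n 3
[-0.0016, -0.0007, 0.0205, -0.0001, -0.002, 0.0007]
[-0.0016, -0.0007, 0.0205, -0.0001, -0.002, 0.0007]
[-0.0015, -0.0007, 0.0205, -0.0001, -0.002, 0.0007]
```

```bash
python3 -m inch '[[-0.0016,-0.0008,0.0205,0,-0.002,0.0007,0.9],[-0.0016,-0.0008,0.0205,0,-0.002,0.0007,0.9],[-0.0015,-0.0007,0.0205,0,-0.002,0.0007,0.9],[-0.003,0,0.001,0,0,0,0.9],[0,0,0,0,0,0,0.9]]' >/dev/null; python3 st.py
python3 -m inch '[[-0.002,0,0.0015,0,0,0,0.9],[0,0,0,0,0,0,0.9]]' >/dev/null; python3 st.py
python3 -m inch '[[-0.002,0,0.001,0,0,0,0.9],[0,0,0,0,0,0,0.9]]' >/dev/null; python3 st.py
```

```text
19.6 [0.0231 0.0376 0.0118] [ 0.3 -0.2 -0.3] [-3.141 -0.209 -3.138] 0.0331
19.8 [0.0254 0.0385 0.0107] [-1.2  1.4 -0.9] [-3.141 -0.208 -3.137] 0.0327
20.0 [0.0273 0.0389 0.0093] [ 0.4 -0.8 -0.1] [-3.141 -0.209 -3.137] 0.033
```

```bash
python3 -m inch '[[-0.002,0.0006,0.001,0,0,0,0.9],[0,0,0,0,0,0,0.9]]' >/dev/null; python3 st.py
python3 -m inch '[[-0.002,0,0.0005,0,0,0,0.9],[0,0,0,0,0,0,0.9]]' >/dev/null; python3 st.py
python3 -m inch '[[-0.0015,0,0,0,0,0,0.9],[0,0,0,0,0,0,0.9]]' >/dev/null; python3 st.py
```

```text
20.2 [0.0294 0.0394 0.009 ] [-3.  -0.6  8.5] [-3.141 -0.208 -3.137] 0.0327
20.4 [0.0315 0.0396 0.009 ] [-5.3  0.6 13.4] [-3.141 -0.208 -3.137] 0.0329
20.6 [0.033  0.0397 0.009 ] [-4.6  0.  13.4] [-3.142 -0.208 -3.137] 0.0327
```

```bash
python3 -m inch '[[-0.0015,0,0,0,0,0,0.9],[0,0,0,0,0,0,0.9]]' >/dev/null; python3 st.py
python3 -m inch '[[-0.0012,0,0,0,0,0,0.9],[0,0,0,0,0,0,0.9]]' >/dev/null; python3 st.py
```

```text
20.8 [0.0343 0.0397 0.009 ] [-7.2  0.1 14.3] [-3.142 -0.209 -3.136] 0.0331
21.0 [0.0343 0.0397 0.009 ] [-16.9   0.2  21. ] [-3.141 -0.211 -3.136] 0.0332
```

At the stop. I'll release and go to b48, staying clear of the glue.

```bash
python3 -m inch '[[0.001,0,0,0,0,0,0.9],[0,0,0,0,0,0,0.5],[0,0,0,0,0,0,0.5],[0,0,0,0,0,0,0.5]]'|grep -E 'force:|wid'; python3 -m inch '[[0,0,-0.005,0,0,0,0.5],[0,0,-0.015,0,0,0,0.5],[0,0,-0.03,0,0,0,0.3],[0,0,-0.03,0,0,0,0],[0,0,-0.02,0,0,0,0]]' | head -2
python3 -c "
from h import *
rows([.39,-.194,.13],np.pi+.2,n=9)"
```

```text
force: [-1.3, -0.3, -0.3]
grip_width: 0.0427
finger_force: 0.0
clock: 21.9
position: [0.6842, 0.0656, 0.1367]
dist [-0.2942 -0.2596 -0.0067] rot [ 0.0203 -0.2054 -0.1945] n 9
[0.032, -0.0287, 0.0074, 0.0023, -0.0228, -0.0216]
[0.0328, -0.028, 0.0068, 0.0023, -0.0228, -0.0216]
[0.0335, -0.0272, 0.0061, 0.0023, -0.0228, -0.0216]
[0.0342, -0.0265, 0.0054, 0.0023, -0.0228, -0.0216]
[0.0349, -0.0257, 0.0046, 0.0023, -0.0228, -0.0216]
[0.0355, -0.025, 0.0039, 0.0023, -0.0228, -0.0216]
[0.0361, -0.0242, 0.0031, 0.0023, -0.0228, -0.0216]
[0.0367, -0.0234, 0.0023, 0.0023, -0.0228, -0.0216]
[0.0373, -0.0226, 0.0015, 0.0023, -0.0228, -0.0216]
```

```bash
python3 -m inch '[[0.032,-0.0287,0.0074,0.0023,-0.0228,-0.0216,0],[0.0328,-0.028,0.0068,0.0023,-0.0228,-0.0216,0],[0.0335,-0.0272,0.0061,0.0023,-0.0228,-0.0216,0],[0.0342,-0.0265,0.0054,0.0023,-0.0228,-0.0216,0],[0.0349,-0.0257,0.0046,0.0023,-0.0228,-0.0216,0]]' >/dev/null && python3 -m inch '[[0.0355,-0.025,0.0039,0.0023,-0.0228,-0.0216,0],[0.0361,-0.0242,0.0031,0.0023,-0.0228,-0.0216,0],[0.0367,-0.0234,0.0023,0.0023,-0.0228,-0.0216,0],[0.0373,-0.0226,0.0015,0.0023,-0.0228,-0.0216,0]]' >/dev/null && python3 -m inch '[[0,0,0,0,0,0,0],[0,0,0,0,0,0,0]]'
python3 -c "
from h import *
look('b48_mid',.048,'pics/w5.png');rows([.39,-.194,.008],np.pi+.2,n=4)"
```

```text
clock: 23.0
position: [0.3889, -0.1952, 0.1287]
tool_rot: [-3.14, -0.002, -2.944]
force: [0.9, 0.2, 0.1]
grip_width: 0.0857
finger_force: 0.0
b48_mid 0.6 [238. 151. 280. 211.] 0.078 [ 0.3884 -0.1945  0.1699]
lm 0.63 [ 0.3898 -0.1958  0.017 ]
dist [ 0.     -0.0005 -0.12  ] rot [-0.0005 -0.0023  0.0015] n 4
[-0.0001, -0.0001, 0.03, -0.0001, -0.0006, 0.0004]
[-0.0, -0.0001, 0.03, -0.0001, -0.0006, 0.0004]
[-0.0, -0.0001, 0.03, -0.0001, -0.0006, 0.0004]
[-0.0, -0.0001, 0.03, -0.0001, -0.0006, 0.0004]
```

View pics/w5.png

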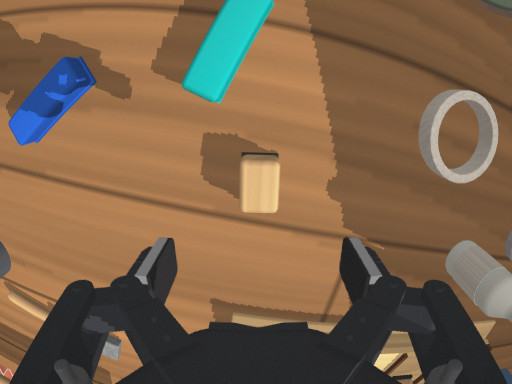

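The wrist view shows b48 at (260,185), aligned with the fingers and with nothing near it.

```bash
python3 -m inch '[[0,0,0.031,0,0,0.005,0],[0,0,0.031,0,0,0.005,0],[0,0,0.03,0,0,0,0],[0,0,0.028,0,0,0,0],[0,0,0,0,0,0,0]]'|grep -E 'pos|force:' && python3 -m inch '[[0,0,0,0,0,0,0.9],[0,0,0,0,0,0,0.9],[0,0,0,0,0,0,0.9],[0,0,0,0,0,0,0.9],[0,0,0,0,0,0,0.9]]' 60 && python3 -m inch '[[0,0,-0.005,0,0,0,0.9],[0,0,-0.02,0,0,0,0.9],[0,0,-0.04,0,0,0,0.9],[0,0,-0.04,0,0,0,0.9],[0,0,-0.02,0,0,0,0.9]]'|grep -E 'pos|force:|wid'
python3 -c "
from h import *
rows(tray(.028,.12,.08),np.pi+.0067,.21,n=10)"
```

```text
position: [0.3877, -0.1927, 0.0051]
force: [0.1, -0.5, 0.8]
finger_force: 0.0
clock: 24.15
position: [0.389, -0.1945, 0.0088]
tool_rot: [-3.14, -0.002, -2.952]
force: [-1.7, 0.8, 19.6]
grip_width: 0.0328
finger_force: 58.0
position: [0.3894, -0.1945, 0.136]
force: [0.6, -0.9, -1.0]
grip_width: 0.0327
finger_force: 60.1
dist [ 0.2811  0.3405 -0.0286] rot [-0.0214  0.2094  0.1822] n 10
[-0.034, 0.0281, 0.0028, -0.0021, 0.0209, 0.0182]
[-0.0336, 0.0288, 0.0021, -0.0021, 0.0209, 0.0182]
[-0.0331, 0.0294, 0.0015, -0.0021, 0.0209, 0.0182]
[-0.0326, 0.0299, 0.0009, -0.0021, 0.0209, 0.0182]
[-0.032, 0.0305, 0.0003, -0.0021, 0.0209, 0.0182]
[-0.0315, 0.0311, -0.0003, -0.0021, 0.0209, 0.0182]
[-0.0309, 0.0317, -0.0009, -0.0021, 0.0209, 0.0182]
[-0.0303, 0.0322, -0.0015, -0.0021, 0.0209, 0.0182]
[-0.0296, 0.0328, -0.002, -0.0021, 0.0209, 0.0182]
[-0.029, 0.0333, -0.0026, -0.0021, 0.0209, 0.0182]
```

```bash
python3 -m inch '[[-0.034,0.0281,0.0028,-0.0021,0.0209,0.0182,0.9],[-0.0336,0.0288,0.0021,-0.0021,0.0209,0.0182,0.9],[-0.0331,0.0294,0.0015,-0.0021,0.0209,0.0182,0.9],[-0.0326,0.0299,0.0009,-0.0021,0.0209,0.0182,0.9],[-0.032,0.0305,0.0003,-0.0021,0.0209,0.0182,0.9]]' >/dev/null && python3 -m inch '[[-0.0315,0.0311,-0.0003,-0.0021,0.0209,0.0182,0.9],[-0.0309,0.0317,-0.0009,-0.0021,0.0209,0.0182,0.9],[-0.0303,0.0322,-0.0015,-0.0021,0.0209,0.0182,0.9],[-0.0296,0.0328,-0.002,-0.0021,0.0209,0.0182,0.9],[-0.029,0.0333,-0.0026,-0.0021,0.0209,0.0182,0.9]]'>/dev/null;python3 -m inch '[[0,0,0,0,0,0,0.9],[0,0,0,0,0,0,0.9],[0,0,0,0,0,0,0.9]]'
python3 -c "
from h import *
rows(tray(.03,.12,.012),np.pi+.0067,.21,n=4)"
```

```text
clock: 25.95
position: [0.6694, 0.1453, 0.1039]
tool_rot: [3.141, -0.213, -3.135]
force: [0.1, 0.5, -0.6]
grip_width: 0.0326
finger_force: 60.0
dist [-0.0112  0.0006 -0.0635] rot [ 0.0004 -0.003  -0.0001] n 4
[-0.0006, 0.0002, 0.0161, 0.0001, -0.0007, -0.0]
[-0.0006, 0.0002, 0.0161, 0.0001, -0.0007, -0.0]
[-0.0006, 0.0002, 0.0161, 0.0001, -0.0007, -0.0]
[-0.0006, 0.0002, 0.0161, 0.0001, -0.0007, -0.0]
```

```bash
python3 -m inch '[[-0.0006,0.0002,0.016,0,-0.0007,0,0.9],[-0.0006,0.0002,0.016,0,-0.0007,0,0.9],[-0.0006,0.0002,0.016,0,-0.0007,0,0.9],[-0.0006,0,0.016,0,-0.0007,0,0.9],[0,0,0,0,0,0,0.9]]' >/dev/null; python3 st.py
python3 -m inch '[[-0.003,0,0.0015,0,0,0,0.9],[0,0,0,0,0,0,0.9]]' >/dev/null; python3 st.py
python3 -m inch '[[-0.003,0,0.001,0,0,0,0.9],[0,0,0,0,0,0,0.9]]' >/dev/null; python3 st.py
python3 -m inch '[[-0.002,0,0.0005,0,0,0,0.9],[0,0,0,0,0,0,0.9]]' >/dev/null; python3 st.py
```

```text
26.45 [0.0297 0.1206 0.0102] [ 0.9 -0.4 -0.8] [ 3.141 -0.212 -3.134] 0.0333
26.65 [0.0339 0.121  0.0109] [-0.1  0.2 -0.8] [ 3.141 -0.21  -3.134] 0.0331
26.85 [0.0368 0.1211 0.0097] [ 0.7  0.3 -0.7] [ 3.14  -0.21  -3.134] 0.0328
27.05 [0.0386 0.1211 0.009 ] [ 0.6 -0.1  0.1] [ 3.141 -0.21  -3.134] 0.0329
```

```bash
python3 -m inch '[[-0.001,-0.001,0.001,0,0,0,0.9],[0,0,0,0,0,0,0.9]]' >/dev/null; python3 st.py
python3 -m inch '[[-0.0015,0,0.0005,0,0,0,0.9],[0,0,0,0,0,0,0.9]]' >/dev/null; python3 st.py
python3 -m inch '[[-0.0015,0,0,0,0,0,0.9],[0,0,0,0,0,0,0.9]]' >/dev/null; python3 st.py
```

```text
27.25 [0.0395 0.1208 0.0089] [-3.   2.2  8.4] [ 3.139 -0.209 -3.134] 0.033
27.45 [0.0411 0.1207 0.0089] [-4.1  1.2 12.9] [ 3.14  -0.209 -3.134] 0.0333
27.65 [0.0426 0.1206 0.0089] [-5.3 -0.1 13.9] [ 3.14  -0.209 -3.134] 0.0328
```

```bash
python3 -m inch '[[-0.0015,0,0,0,0,0,0.9],[0,0,0,0,0,0,0.9]]' >/dev/null; python3 st.py
python3 -m inch '[[-0.001,0,0,0,0,0,0.9],[0,0,0,0,0,0,0.9]]' >/dev/null; python3 st.py
```

```text
27.85 [0.0427 0.1206 0.0089] [-17.6  -1.   19.6] [ 3.14  -0.212 -3.134] 0.0332
28.05 [0.0427 0.1206 0.0089] [-26.2  -2.1  25.7] [ 3.14  -0.214 -3.133] 0.033
```

```bash
python3 -m inch '[[0.0015,0,0,0,0,0,0.9],[0,0,0,0,0,0,0.5],[0,0,0,0,0,0,0.5],[0,0,0,0,0,0,0.5]]'|grep -E 'force:|wid'; python3 -m inch '[[0,0,-0.005,0,0,0,0.5],[0,0,-0.015,0,0,0,0.5],[0,0,-0.03,0,0,0,0.5],[0,0,-0.04,0,0,0,0.5],[0,0,-0.04,0,0,0,0.5]]' | head -2
python3 -m inch '[[0,0,-0.04,0,0,0,0.5],[0.03,0.03,-0.03,0,0,0,0.5],[0.03,0.03,-0.02,0,0,0,0.5],[0.03,0.03,0,0,0,0,0.5],[0.03,0.03,0,0,0,0,0.5]]' | head -2
python3 -m inch '[[0.03,0.03,0,0,0,0,0.5],[0.03,0.03,0,0,0,0,0.5],[0,0,0,0,0,0,0.5],[0,0,0,0,0,0,0.5]]' | head -2
python3 -c "
from h import *
f=grab_frame('top');cv2.imwrite('pics/t3.png',cv2.resize(f[100:230,155:325,::-1],None,fx=4.6,fy=4.6,interpolation=cv2.INTER_CUBIC))
f=grab_frame('scene');cv2.imwrite('pics/s3.png',cv2.resize(f[180:360,130:370,::-1],None,fx=3.3,fy=3.3,interpolation=cv2.INTER_CUBIC))"
```

```text
force: [-0.5, -0.0, -0.0]
grip_width: 0.0431
finger_force: 0.0
clock: 28.95
position: [0.6979, 0.1461, 0.1631]
clock: 29.45
position: [0.5981, 0.2653, 0.2746]
clock: 29.85
position: [0.5396, 0.3245, 0.2863]
```

View pics/t3.png

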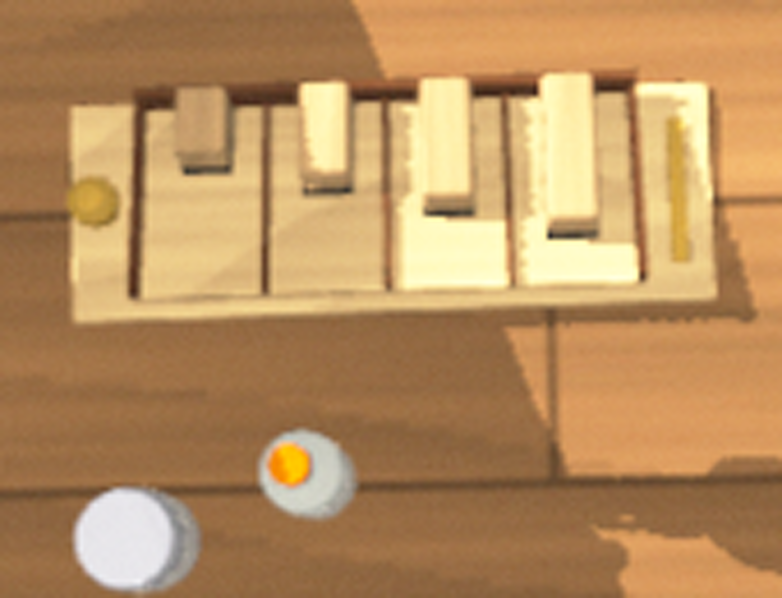

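View pics/s3.png

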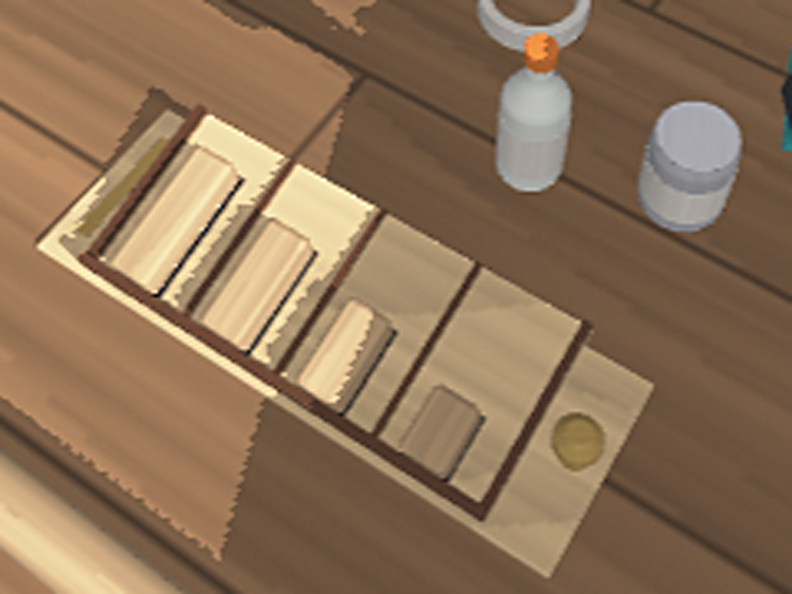

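Both views show all four blocks straight, in order from the knob and against the stop. In the top view they are at (205,130), (326,135), (447,145) and (568,155). The glue and tin are where they started.

```bash
python3 -c "
from workcell import bot
print(bot.job_done())"
```

```text
the job is handed in; nothing more can be done
None
```

The job is handed in: all four blocks are in the rack, shortest next to the knob and longest at the far end, each flat, straight and against the back stop, with the glue bottle and tin left standing where they were; robot time was about 30 s.

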